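# Turn the trolley wheel valve stem up

## Robot

A 7-joint arm with a two-finger parallel gripper is mounted at the origin on a cart in front of the work surface, level with it; the furniture and walls round the work are solid. World frame = base frame: x ahead of the robot, y to its left, z up, the work surface at z = 0. Lengths are in m, angles in rad, forces in N, time in s.
With the tool pointing down it reaches from about 0.425 to 1.025 m from the base axis. Payload 3.6 kg.
Tool frame: the origin (TCP) lies between the finger pads; the fingertips stand 25 mm ahead of it and the grasp point (between the pads) lies 6 mm ahead of it; z points along the fingers, x is the direction in which the jaws open and shut, and the axes are right-handed (so a half turn about z gives the same grasp; the last joint's range is limited). The gripper opens to 85 mm and grips with 20 to 120 N. Pads are 22 mm wide; open, the fingers measure 114 mm over their backs; the gripper's body (76 mm by 85 mm) begins 54 mm behind the grasp point. The pads swing forward as they close: fully open they stand 13 mm farther back than shut.
Start: joints at [1.188, 0.591, 0.048, 1.609, -0.033, 0.943, -0.034], TCP at [0.206, -0.695, 0.256] pointing down, gripper open.
Joint ranges: [-2.69, 2.69], [-0.47, 2.24], [-1.27, 1.36], [0.19, 2.51], [-1.53, 4.68], [0.08, 2.07], [-3.09, 3.09]. Speed limits (rad/s): [2.57, 2.57, 3.14, 3.14, 3.14, 3.14, 3.14].

## Interface

Orientations are given as a unit quaternion [w, x, y, z].
In Python, from plant import get_state, eyes, workorder gives the robot as it stands.
- The arm moves only by the shell command python3 -m pendant 'ROWS' [FORCE]. ROWS is JSON, a list that holds one entry, the list of rows, each a list of 7 numbers: the shift along the world's x, y, z in units of 25 mm (1.0 is 25 mm), then the turn, a rotation vector about the world's x, y, z in units of 10 degrees (1.0 is 10 degrees), then the opening, from 0 (shut) to 1 (fully open). A call has 1 to 12 rows; each row is the pose to reach, as a shift and turn from the pose commanded when the call began; what a row does not reach only later rows make up. A row lasts 1/8 s, in which the tool goes at most 62.5 mm and 10.7 degrees, less where a joint would pass 70% of its speed; a pose out of reach is approached as far as the arm can. A call with a gripper value outside its range is refused whole. The fingers move at their own pace and stop on an object; FORCE is the grip in N (left out, the last holds). Time passes only in rows, so rows that repeat a pose let the fingers close. It gives the time, the measured TCP pose, the force and the opening at its end, in the units of the state.
- get_state(): the state, without advancing time (a new reading comes with each control period).
- eyes.capture(name): name is "side" or "top"; returns the picture (420x560x3 uint8, blue, green, red); there is no depth.
- eyes.get_calibration(name): a dict with "fx", "fy", "cx", "cy" (pixels), "view" (4x4, takes a point from world to camera coordinates). Camera axes: x right, y down, z forward; pixel columns grow to the right and rows downward; lengths in m; the calibration is good to about 2 mm. A picture is of the moment at which its call begins. get_calibration takes no time and is no camera call.
- workorder.hand_in(): hands the job in, once; it reports no verdict.
The state is a dict: "clock": time; "joints": joint angles; "joint_velocities": joint speeds; "effort": joint torques, N m; "tcp_pos": TCP position; "ee_rot": TCP orientation; "wrist_force": force on the tool from outside, world axes, zero at the start; "moment": the same for the moment, N m; "gripper_width": opening from 0.0 (shut) to 1.0 (fully open).
Only numpy, scipy, OpenCV 4.12 (cv2) and the standard library are available. Lean on these libraries where they do the work, as an engineer would, in place of code of your own. Each camera call takes 0.05 s, during which the arm holds its last target. There are 200 camera calls.

## Task

Turn the trolley wheel in its stand clockwise, as seen from the robot's side, pushing one spoke after another with the fingertips, until the valve stem is at the bottom of the wheel and points straight up at the hub, ready for the pump. Take the fingers off a spoke before going on to the next, grip nothing, go gently, do not push on the stem, and leave the things lying around where they are. Finish with the wheel at rest.

Things in the scene. Friction and masses are not known exactly. Their poses are not given: they have to be found in the camera images.
- stand: Fixed A-frame wheel stand. Origin under the centre of its 200 (x) by 240 (y) by 12 mm base board, on the bench; +z up, its -x side is the front, facing the robot roughly. At x = -50 mm (front) and +40 mm (back) two flat legs 22 mm wide, 8 mm thick, run from the axle down and out to y = +-92 mm on the board, an upturned V; axle and nut reach x = -63 mm.
- axle (a point): Centre of the wheel, on the axle, 180 mm above the bench. Axes as the stand: axle along x, wheel in the y-z plane, robot's side -x, left of the wheel (seen from there) +y. Wheel: rubber tyre 290 mm in diameter, 38 mm wide (x = -19 to +19 mm), steel rim of inner radius 110 mm, hub of radius 24 mm reaching x = -38 mm in front.
- wheel (a joint): Turn of the wheel, rad. 0: stem at the bottom, pointing straight up at the hub. Grows as the wheel turns clockwise seen from the front (top moving to the stand's -y). Counts whole turns; starts between -4.9 and -2.9: minus the clockwise angle still to go. No stops; friction about 0.12 N m (2 N at a radius of 60 mm); stays where it is left.
- spokes: Six straight grey spokes on the wheel, hub (radius 24 mm) to rim (radius 110 mm), 12 mm wide, 22 mm deep, dished: their front faces lie at x = -34 mm by the hub, -26 mm halfway, -17 mm at the rim. Open gaps between, 60 degrees apart. The stem is midway between two: with it at the bottom, one spoke points level left, one level right. Origin at the wheel centre; x along the axle, -z to the stem.
- spoke_mid (a point): Point on the centre line of one spoke, 65 mm from the axle, 14 mm in front of the wheel's middle plane; this spoke stands 30 degrees clockwise (seen from the front) from the stem.
- stem: The valve stem: black rubber with a black cap, 9 to 13 mm thick, fixed in the rim and standing inward toward the hub, from radius 110 mm to radius 84 mm, in the wheel's middle plane. Origin at the wheel centre.
- stem_tip (a point): Inner end of the valve stem, 84 mm from the axle.
- steel_tube: Loose steel tube, 16 x 100 x 16 mm, lying on the front of the base board under the axle. Bystander.
- wood_wedge: Loose pine wedge, 26 x 75 x 20 mm, left of the stand. Bystander.
- tape_measure: Loose tape measure, 62 x 68 x 36 mm, right of the stand. Bystander.
- glue_pot: Loose lidded pot, 72 mm wide, 82 mm high, in front of the stand to the left. Bystander.
- flat_chisel: Loose flat steel chisel, 24 x 190 x 17 mm, lying on the bench in front of the stand. Bystander.
- stand_front (a point): Middle of the front edge of the stand's base board, on its top. In front of it the bench is clear above 90 mm. Off to the robot's right a hose hangs in the plane y = -0.39 m (x = 0.43 at height 0.1 m, 0.26 at 0.5 m, 0.2 at 0.75 m), and the head of the bench lamp fills x = 0.24 to 0.37, y = -0.26 to -0.10 up to 0.38 m: keep the arm clear of both.

How it is judged:
On the way, in this order (a step that is already met when the one before it is completed fails the run):
1. the fingers push on a spoke and turn the wheel clockwise, while it still has a good part to go (contact force between the fingers and spokes above 0.4 N and velocity of joint wheel above 0.02 rad/s and value of joint wheel below -0.9 rad), for 0.1 s.
2. the fingers come off the wheel before it is there (contact force between the fingers and wheel below 0.05 N and value of joint wheel below -0.15 rad), for 0.3 s.
3. the fingers push on a spoke again and turn the wheel clockwise in the last third of a turn (contact force between the fingers and spokes above 0.4 N and velocity of joint wheel above 0.02 rad/s and value of joint wheel above -2.1 rad), for 0.1 s.
At the end, for the whole second after the job is handed in: The wheel is at rest with its valve stem at the bottom pointing straight up at the hub, within 0.1 rad (6 degrees), reached by turning clockwise; every loose thing is within 30 mm of where it lay (value of joint wheel between -0.1 and 0.1 rad and velocity of joint wheel between -0.05 and 0.05 rad/s and distance of each of steel_tube, wood_wedge, tape_measure, glue_pot, flat_chisel from where it was at the start of the episode below 0.03 m); the robot touches nothing.
It fails at once if the wheel is turned backwards (counterclockwise) from where it stood (value of joint wheel below -5.2 rad).
It fails at once if a finger pushes on the valve stem (contact force between the fingers and stem above 4 N).
It fails at once if the wheel is gripped or forced (over 60 N) (contact force between the fingers and wheel above 60 N).
It fails at once if a loose thing is lifted, carried or knocked away (distance of any of steel_tube, wood_wedge, tape_measure, glue_pot, flat_chisel from where it was at the start of the episode above 0.03 m).
It also fails if it takes over 72 s, if anything falls off the work surface, if the arm or the gripper's body presses on something with over 40 N, if the wrist force passes 120 N, or if a joint passes its speed limit or range.

## Working session

There is one attempt and no reset: what is moved stays moved. The work goes in short steps, Python scripts to look and compute and a shell command to move; the robot and the scene stay as the last step left them, time stands still between calls to the robot, and variables do not carry over. Pictures are saved under pics/ and viewed, about 8 in all and at most 12, crops included, and the job is handed in when it is done.

```bash
mkdir -p pics; ls; python3 - <<'E'
from plant import get_state, eyes
import cv2
s=get_state();print({k:s[k] for k in('clock','tcp_pos','ee_rot','gripper_width','wrist_force')})
for n in('side','top'):
    cv2.imwrite(f'pics/{n}0.png',eyes.capture(n)); c=eyes.get_calibration(n); print(n,c)
E
```

```text
pics
{'clock': 0.0, 'tcp_pos': array([ 0.20627746, -0.69421779,  0.25512091]), 'ee_rot': array([-6.27810197e-04,  8.01513886e-01, -5.97975079e-01, -9.49053097e-04]), 'gripper_width': 1.0009492944171487, 'wrist_force': array([ 0.10718998, -0.11371501, -0.7268052 ])}
side {'fx': 438.3116542802033, 'fy': 438.3116542802033, 'cx': 276.59831120627786, 'cy': 211.1659221063126, 'view': array([[ 0.92778381, -0.37293682,  0.01163342, -0.40360781],
       [-0.23258372, -0.60243414, -0.76352991,  0.44006266],
       [ 0.29175679,  0.70568494, -0.64566767,  0.75358515],
       [ 0.        ,  0.        ,  0.        ,  1.        ]])}
top {'fx': 511.0095324997003, 'fy': 511.0095324997003, 'cx': 277.6433986209473, 'cy': 201.09272615956448, 'view': array([[-7.38100540e-02, -9.97272063e-01,  7.12668245e-04,
         3.79683543e-01],
       [-8.69014779e-01,  6.39668662e-02, -4.90633829e-01,
         5.30935576e-01],
       [ 4.89249824e-01, -3.68330287e-02, -8.71365559e-01,
         8.00905417e-01],
       [ 0.00000000e+00,  0.00000000e+00,  0.00000000e+00,
         1.00000000e+00]])}
```

View pics/side0.png

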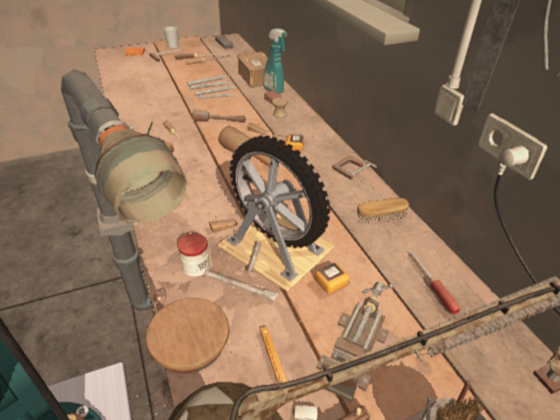

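View pics/top0.png

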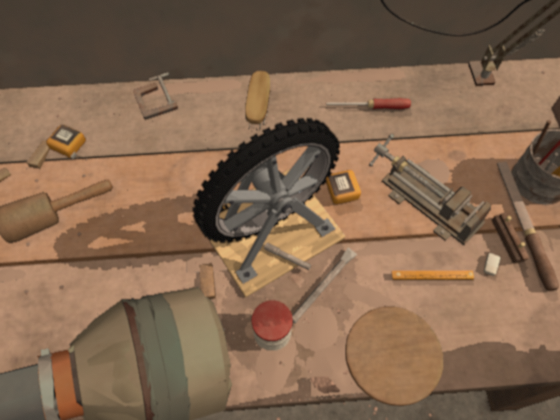

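The side picture shows the wheel at about (280,190) with its axle nut near (265,203). In the top picture the wheel is at about (268,178) and the base board around (280,245). I'll enlarge both.

```bash
python3 - <<'E'
import cv2,numpy as np
a=cv2.imread('pics/side0.png')[125:295,205:345]; b=cv2.imread('pics/top0.png')[110:300,185:355]
a=cv2.resize(a,None,fx=3.5,fy=3.5,interpolation=cv2.INTER_CUBIC);b=cv2.resize(b,None,fx=3,fy=3,interpolation=cv2.INTER_CUBIC)
h=600;c=np.zeros((600,800,3),np.uint8)
a=cv2.resize(cv2.imread('pics/side0.png')[130:295,215:340],(390,515),interpolation=cv2.INTER_CUBIC)
b=cv2.resize(cv2.imread('pics/top0.png')[112:302,190:350],(405,481),interpolation=cv2.INTER_CUBIC)
c[:515,:390]=a;c[:481,395:800]=b
for i in range(0,600,100): cv2.putText(c,str(i),(0,i+10),0,.35,(0,255,255));cv2.putText(c,str(i),(i,595),0,.35,(0,255,255))
cv2.imwrite('pics/crop0.png',c)
E
```

```text
(no output)
```

View pics/crop0.png

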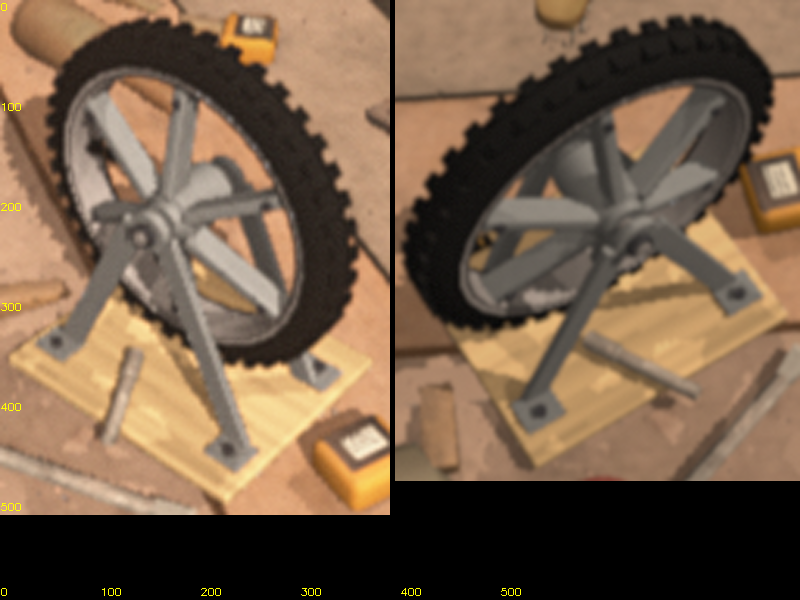

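```bash
cat > h.py <<'E'
import numpy as np, cv2
from plant import eyes
from scipy.optimize import least_squares
C={n:eyes.get_calibration(n) for n in('side','top')}
def proj(n,P):
    c=C[n];p=np.atleast_2d(P)@c['view'][:3,:3].T+c['view'][:3,3]
    return np.c_[c['fx']*p[:,0]/p[:,2]+c['cx'],c['fy']*p[:,1]/p[:,2]+c['cy']]
def W(q,P):
    P=np.atleast_2d(P);c,s=np.cos(q[2]),np.sin(q[2])
    return np.c_[q[0]+c*P[:,0]-s*P[:,1],q[1]+s*P[:,0]+c*P[:,1],P[:,2]]
def wp(r,ang,x): # wheel point; ang = clockwise (seen from front) from bottom. clockwise: bottom->left(+y)->top->right
    return np.array([x,r*np.sin(ang),.18-r*np.cos(ang)])
E
python3 - <<'E'
from h import *
m=[('side',(10,358),(-.1,.12,.012)),('side',(228,493),(-.1,-.12,.012)),('side',(370,362),(.1,-.12,.012)),('side',(58,340),(-.05,.092,.016)),('side',(232,450),(-.05,-.092,.016)),('side',(140,237),(-.063,0,.18)),
('top',(537,462),(-.1,.12,.012)),('top',(788,310),(-.1,-.12,.012)),('top',(540,410),(-.05,.092,.016)),('top',(738,293),(-.05,-.092,.016)),('top',(640,243),(-.063,0,.18))]
obs=np.array([(215+u/3.12,130+v/3.12) if n=='side' else (190+(u-395)/2.531,112+v/2.531) for n,(u,v),_ in m])
f=lambda q:(np.array([proj(n,W(q,p))[0] for n,_,p in m])-obs).ravel()
r=least_squares(f,[.6,.0,.3],loss='soft_l1');q=r.x;print(q,np.degrees(q[2]));print(f(q).reshape(-1,2).round(1).tolist())
np.save('q.npy',q)
# wheel angle candidates: spoke ends
for n,pts in(('side',[(185,97),(100,100),(270,203),(273,305),(98,212)]),('top',[(607,120),(718,95),(475,213),(490,305),(712,178)])):
    for u,v in pts:
        o=np.array((215+u/3.12,130+v/3.12) if n=='side' else (190+(u-395)/2.531,112+v/2.531))
        A=np.radians(np.arange(0,360,.5));d=[np.hypot(*(proj(n,W(q,wp(.108,a,-.015)))[0]-o)) for a in A];i=np.argmin(d);print(n,u,v,np.degrees(A[i]),round(d[i],1))
for n,(u,v) in(('side',(95,145)),('top',(482,240))):
    o=np.array((215+u/3.12,130+v/3.12) if n=='side' else (190+(u-395)/2.531,112+v/2.531))
    A=np.radians(np.arange(0,360,1));d=[np.hypot(*(proj(n,W(q,wp(.095,a,0)))[0]-o)) for a in A];i=np.argmin(d);print('stem',n,np.degrees(A[i]),d[i])
E
```

```text
[0.57097174 0.34999403 0.49241164] 28.213108629162345
[[-2.3, -1.1], [-1.5, 1.7], [0.4, -1.3], [3.0, -1.6], [1.1, -3.4], [-1.7, 0.8], [0.8, 0.5], [2.4, 0.2], [-1.2, -7.5], [-2.9, -5.8], [3.8, 1.8]]
side 185 97 184.5 0.9
side 100 100 130.0 3.0
side 270 203 239.0 2.5
side 273 305 293.5 1.7
side 98 212 59.5 2.8
top 607 120 176.5 3.0
top 718 95 234.0 2.7
top 475 213 119.99999999999999 6.4
top 490 305 65.0 5.2
top 712 178 302.0 1.2
stem side 94.0 1.1048281446174701
stem top 94.0 0.2134137958055737
```

```bash
python3 -m pendant '[[[0,0,2.4,0,0,0,0],[0,0,4.8,0,0,0,0],[-1,1,6.8,0,0,0,0],[-2,2,8.8,0,0,0,0],[-3,3,10.8,0,0,0,0],[-4,5,11.8,0,0,0,0],[-5,6.5,13,0,0,0,0],[-6,8,14,0,0,0,0],[-6.5,9.5,14.5,0,0,0,0],[-7,11,14.5,0,0,0,0],[-7,11,14.5,0,0,0,0]]]' 20; python3 -c "
from plant import get_state
s=get_state();print(s['joints'].round(3),s['tcp_pos'],s['ee_rot'].round(3))"
```

```text
clock: 1.48
tcp_pos: [0.0302, -0.4177, 0.6196]
ee_rot: [0.0, 0.801, -0.599, 0.001]
wrist_force: [0.0, -1.3, -1.0]
gripper_width: 0.0
[ 1.281 -0.082  0.098  1.68   0.008  1.542  0.095] [ 0.03015618 -0.41766658  0.61955486] [ 0.     0.801 -0.599  0.001]
```

```bash
python3 - <<'E'
from h import *
m=[('side',(10,358),(-.1,.12,.012)),('side',(228,493),(-.1,-.12,.012)),('side',(370,362),(.1,-.12,.012)),('side',(140,237),(-.063,0,.18)),
('top',(537,462),(-.1,.12,.012)),('top',(788,310),(-.1,-.12,.012)),('top',(640,243),(-.063,0,.18))]
sp=[('side',(185,97),3),('side',(100,100),2),('side',(270,203),4),('side',(273,305),5),('top',(607,120),3),('top',(718,95),4),('top',(712,178),5)]
cv=lambda n,u,v:np.array((215+u/3.12,130+v/3.12) if n=='side' else (190+(u-395)/2.531,112+v/2.531))
obs=np.array([cv(n,*u) for n,u,_ in m+sp])
def f(q): return (np.array([proj(n,W(q,p))[0] for n,_,p in m]+[proj(n,W(q,wp(.107,q[3]+k*np.pi/3,-.018)))[0] for n,_,k in sp])-obs).ravel()
r=least_squares(f,[.57,.35,.49,0],loss='soft_l1');q=r.x;print(q,np.degrees(q[2:]));print(f(q).reshape(-1,2).round(1).tolist())
np.save('q.npy',q)
E
```

```text
[0.57381183 0.35423193 0.4973061  0.00833621] [28.49354057  0.4776294 ]
[[-1.7, -2.3], [-0.8, 0.0], [0.6, -2.8], [-1.1, -0.5], [-1.0, -0.6], [0.1, -1.3], [1.4, 0.5], [-2.5, -2.4], [-5.0, 1.1], [2.1, -0.6], [-1.5, 2.3], [0.6, -4.4], [1.9, -0.4], [-0.2, -0.6]]
```

```bash
python3 -m pendant '[[[0,1,-0.6,0,0,0,0],[0.2,2,-1.2,0,0,0.5,0],[0.6,2.8,-1.6,0,0,1,0],[0.8,2.8,-1.6,0,0,1.2,0]]]' 20; python3 -c "
from plant import get_state
s=get_state();print(s['joints'].round(3),s['tcp_pos'],s['ee_rot'].round(3))"
```

```text
clock: 1.98
tcp_pos: [0.0521, -0.3492, 0.5779]
ee_rot: [-0.001, 0.86, -0.51, -0.001]
wrist_force: [0.3, 0.1, -0.3]
gripper_width: 0.0
[ 1.229 -0.183  0.051  1.853  0.009  1.473  0.208] [ 0.05211177 -0.34922632  0.57789694] [-0.001  0.86  -0.51  -0.001]
```

```bash
python3 -m pendant '[[[1.6,0.2,0,0,0,0.5,0],[3.2,0.6,0,0,0,1,0],[4.8,1.4,0,0,0,1.6,0],[6.2,2.3,0.2,0,0,2.2,0],[7.6,3.2,0.4,0,0,2.8,0],[8.7,4.4,0.6,0,0,3.4,0],[9.7,5.7,0.8,0,0,4,0],[10.6,7.2,0.8,0,0,4.6,0],[11.4,8.9,0.8,0,0,5.2,0],[12,10.6,0.8,0,0,5.8,0],[12.4,12.4,0.8,0,0,6.4,0],[12.6,14.2,0.8,0,0,7,0]]]' 20; python3 -m pendant '[[[0,1.8,0,0,0,0.5,0],[0,3.6,0,0,0,1,0],[0,5.2,0,0,0,1.5,0],[0,6,0,0,0,2,0],[0,6,0,0,0,2,0]]]' ;python3 -c "
from plant import get_state
s=get_state();print(s['joints'].round(3),s['tcp_pos'],s['ee_rot'].round(3))"
```

```text
clock: 3.48
tcp_pos: [0.3682, 0.006, 0.5991]
ee_rot: [-0.001, 0.997, 0.076, 0.001]
wrist_force: [0.1, -0.3, 0.1]
gripper_width: -0.003
clock: 4.1
tcp_pos: [0.3671, 0.1554, 0.5989]
ee_rot: [-0.0, 0.969, 0.248, 0.0]
wrist_force: [-0.0, -0.1, 0.2]
gripper_width: 0.002
[ 0.516 -0.122 -0.876  1.721 -0.095  1.499  0.151] [0.36712982 0.15540201 0.59894102] [-0.     0.969  0.248  0.   ]
```

```bash
cat >> h.py <<'E'
from plant import get_state
from scipy.spatial.transform import Rotation as R
Q=np.load('q.npy')
def st():
    s=get_state();o=s['ee_rot'];Rt=R.from_quat([o[1],o[2],o[3],o[0]]);t=np.array(s['tcp_pos']);tip=t+Rt.as_matrix()[:,2]*.025
    c,sn=np.cos(Q[2]),np.sin(Q[2]);d=tip-[Q[0],Q[1],0]
    l=np.array([c*d[0]+sn*d[1],-sn*d[0]+c*d[1],d[2]-.18]);z=Rt.as_matrix()[:,2]
    return s,t,Rt,tip,l,np.degrees(np.arcsin(-z[2])),np.degrees(np.arctan2(z[1],z[0])-Q[2])
def rep():
    s,t,Rt,tip,l,e,h=st();print('clk %.2f'%s['clock'],'tip stand mm',(l*1e3).round(0),'r %.0f ang %.0f'%(np.hypot(*l[1:])*1e3,np.degrees(np.arctan2(l[1],-l[2]))%360),'slope %.0f head %.0f'%(e,h),'F',np.round(s['wrist_force'],1),'j',s['joints'].round(2))
def go(x,r,a,e=None):
    s,t,Rt,tip,l,e0,h=st();tgt=W(Q,wp(r,np.radians(a),x))[0]
    z=Rt.as_matrix()[:,2]
    if e is not None:
        E=np.radians(e);z=np.array([np.cos(E)*np.cos(Q[2]),np.cos(E)*np.sin(Q[2]),-np.sin(E)])
    return ((tgt-.025*z-t)/.025).round(2)
E
python3 - <<'E'
from h import *
rep()
for a in(155,180): print(a,go(-.12,.07,a,35),go(-.12,.07,a,45))
E
```

```text
clk 4.10 tip stand mm [-276.  -76.  394.] r 401 ang 191 slope 90 head 70 F [-0.  -0.1  0.2] j [ 0.52 -0.12 -0.88  1.72 -0.09  1.5   0.15]
155 [  2.76   6.31 -13.65] [  2.86   6.37 -13.51]
180 [  3.33   5.27 -13.38] [  3.43   5.33 -13.25]
```

```bash
python3 -m pendant '[[[0.4,0.8,-1.5,0.3,-0.6,0,0],[0.8,1.6,-3,0.65,-1.2,0,0],[1.2,2.4,-4.8,1,-1.8,0,0],[1.6,3.2,-6.6,1.3,-2.4,0,0],[2,4,-8.4,1.6,-3,0,0],[2.4,4.6,-10.2,2,-3.6,0,0],[2.7,5,-12,2.3,-4.2,0,0],[3,5.5,-13.4,2.6,-4.8,0,0],[3,5.5,-13.4,2.6,-4.8,0,0],[3,5.5,-13.4,2.6,-4.8,0,0]]]' 20; python3 - <<'E'
from h import *
rep()
cv2.imwrite('pics/top1.png',cv2.resize(eyes.capture('top')[60:300,100:420],(800,600)))
E
```

```text
clock: 5.35
tcp_pos: [0.4361, 0.2112, 0.3254]
ee_rot: [0.003, 0.925, 0.202, 0.321]
wrist_force: [0.3, -1.3, -0.7]
gripper_width: -0.0
clk 5.35 tip stand mm [-175.  -64.  126.] r 141 ang 207 slope 53 head -17 F [ 0.3 -1.3 -0.7] j [ 0.27  0.13 -1.06  2.4   1.4   0.44 -1.57]
```

View pics/top1.png

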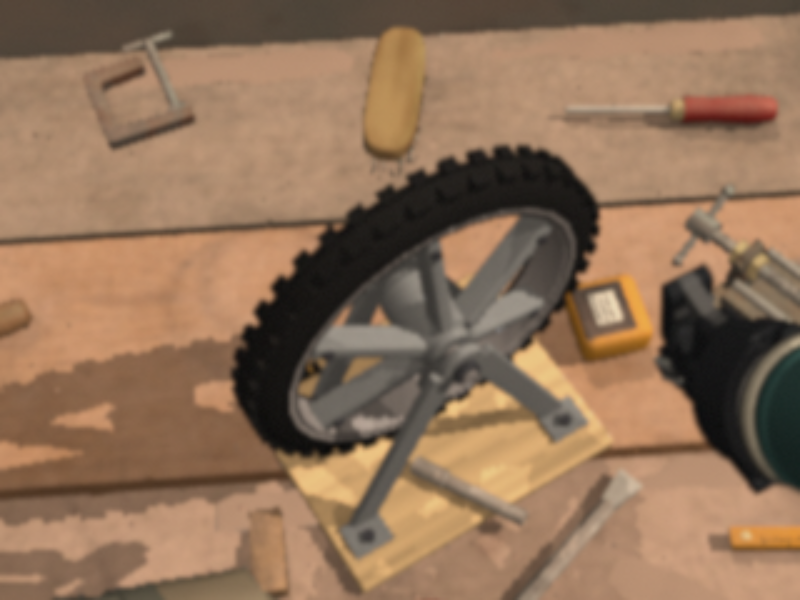

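```bash
python3 -m pendant '[[[0,0,0,0,0,0,0],[0,0,0,0,0,0,0],[0,0,0,0,0,0,0],[0,0,0,0,0,0,0]]]' 20; python3 - <<'E'
from h import *
rep();s,t,Rt,*_=st()
E=np.radians(35);z=np.array([np.cos(E)*np.cos(Q[2]),np.cos(E)*np.sin(Q[2]),-np.sin(E)]);y=np.array([-np.sin(Q[2]),np.cos(Q[2]),0])
# original: tool x forward -> y_tool = z x x
x=np.array([np.cos(Q[2])*np.sin(E),np.sin(Q[2])*np.sin(E),np.cos(E)]);yt=np.cross(z,x)
T=R.from_matrix(np.c_[x,yt,z]);print(np.degrees((T*Rt.inv()).as_rotvec())/10, go(-.12,.07,155,35),go(-.2,.07,155,35))
E
```

```text
clock: 5.9
tcp_pos: [0.4346, 0.2138, 0.3267]
ee_rot: [0.002, 0.925, 0.204, 0.321]
wrist_force: [0.4, -0.7, -0.0]
gripper_width: -0.001
clk 5.90 tip stand mm [-175.  -61.  127.] r 141 ang 206 slope 53 head -16 F [ 0.4 -0.7 -0. ] j [ 0.27  0.13 -1.07  2.4   1.39  0.44 -1.56]
[ 1.47343289 -1.31821072  0.73452936] [ 0.06  3.98 -2.76] [-2.75  2.45 -2.76]
```

```bash
python3 -m pendant '[[[0,1.4,-0.3,0.4,-0.4,0.2,0],[0,2.4,-0.8,0.8,-0.8,0.4,0],[0,3.2,-1.4,1.2,-1.1,0.6,0],[0,4,-2,1.5,-1.3,0.7,0],[0,4,-2.8,1.5,-1.3,0.7,0],[0,4,-2.8,1.5,-1.3,0.7,0],[0,4,-2.8,1.5,-1.3,0.7,0],[0,4,-2.8,1.5,-1.3,0.7,0]]]' 20; python3 - <<'E'
from h import *
rep();print(go(-.12,.07,155,35))
E
```

```text
clock: 6.9
tcp_pos: [0.4506, 0.328, 0.2664]
ee_rot: [-0.111, 0.864, 0.215, 0.441]
wrist_force: [-0.6, 0.1, 0.6]
gripper_width: 0.001
clk 6.90 tip stand mm [-101.   36.   72.] r 80 ang 154 slope 36 head -0 F [-0.6  0.1  0.6] j [ 0.06  0.64 -1.27  2.51  2.18  1.1  -2.32]
[-0.57 -0.59 -0.34]
```

```bash
python3 - <<'E'
from h import *
s,t,Rt,*_=st();l=np.array([-np.sin(Q[2]),np.cos(Q[2]),0]);print('roll',Rt.as_matrix()[:,0]@l, Rt.as_matrix()[:,1]@l)
print(go(-.05,.07,153),go(-.013,.07,153))
p=go(-.013,.07,153)
for a in range(155,262,6): print(a,(go(-.013,.07,a)-p).round(2))
E
```

```text
roll -0.0066589523438258125 -0.9999680944585783
[ 1.85  0.83 -0.37] [ 3.15  1.54 -0.37]
155 [ 0.04 -0.08  0.04]
161 [ 0.17 -0.32  0.15]
167 [ 0.31 -0.57  0.23]
173 [ 0.45 -0.82  0.28]
179 [ 0.59 -1.08  0.3 ]
185 [ 0.72 -1.33  0.29]
191 [ 0.86 -1.59  0.25]
197 [ 1.   -1.84  0.18]
203 [ 1.13 -2.08  0.08]
209 [ 1.26 -2.31 -0.05]
215 [ 1.37 -2.53 -0.21]
221 [ 1.48 -2.73 -0.39]
227 [ 1.59 -2.92 -0.59]
233 [ 1.68 -3.08 -0.81]
239 [ 1.75 -3.23 -1.06]
245 [ 1.82 -3.35 -1.32]
251 [ 1.87 -3.45 -1.59]
257 [ 1.91 -3.52 -1.87]
```

```bash
python3 -m pendant '[[[0.9,0.4,-0.3,0,0,0,0],[1.85,0.85,-0.4,0,0,0,0],[2.3,1.1,-0.4,0,0,0,0],[2.7,1.3,-0.4,0,0,0,0],[3.1,1.5,-0.4,0,0,0,0],[3.1,1.5,-0.4,0,0,0,0]]]' 20; python3 - <<'E'
from h import *
rep()
a=cv2.resize(eyes.capture('side')[100:280,190:350],(400,450));b=cv2.resize(eyes.capture('top')[100:280,190:350],(400,450));cv2.imwrite('pics/in1.png',np.hstack([a,b]))
E
```

```text
clock: 7.65
tcp_pos: [0.5285, 0.3659, 0.2554]
ee_rot: [-0.112, 0.865, 0.215, 0.44]
wrist_force: [-0.3, -0.6, -0.2]
gripper_width: 0.002
clk 7.65 tip stand mm [-14.  32.  61.] r 68 ang 152 slope 36 head -0 F [-0.3 -0.6 -0.2] j [ 0.07  0.72 -1.19  2.34  2.23  1.03 -2.19]
```

View pics/in1.png

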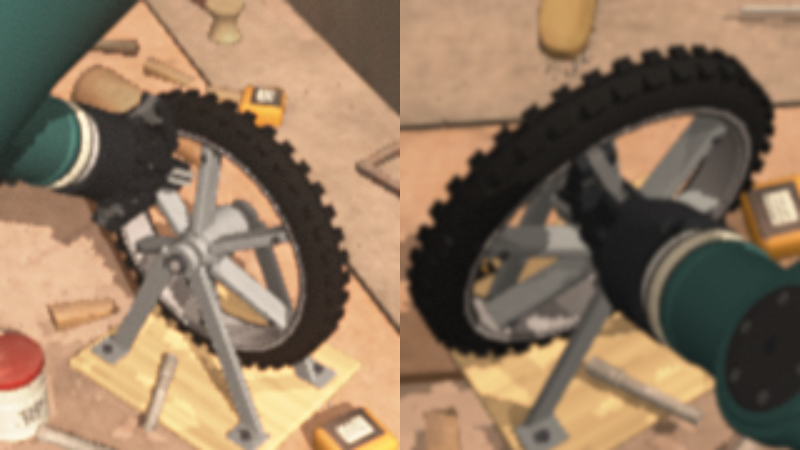

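The fingertips sit free in the gap between the upper-left spoke and the top spoke, at about (165,190) in the side crop, and touch nothing. I'll push now.

```bash
python3 -m pendant '[[[0.1,-0.2,0.1,0,0,0,0],[0.2,-0.35,0.16,0,0,0,0],[0.3,-0.55,0.22,0,0,0,0],[0.38,-0.7,0.26,0,0,0,0],[0.47,-0.86,0.28,0,0,0,0],[0.55,-1,0.3,0,0,0,0],[0.63,-1.16,0.3,0,0,0,0],[0.7,-1.3,0.29,0,0,0,0],[0.79,-1.46,0.27,0,0,0,0],[0.87,-1.61,0.24,0,0,0,0],[0.95,-1.76,0.2,0,0,0,0],[1.03,-1.9,0.15,0,0,0,0]]]' 20; python3 - <<'E'
from h import *
rep();p=go(-.013,.07,200)
for a in range(200,264,5): print(a,(go(-.013,.07,a)).round(2))
E
```

```text
clock: 9.25
tcp_pos: [0.5539, 0.318, 0.2588]
ee_rot: [-0.112, 0.865, 0.215, 0.44]
wrist_force: [-1.6, 2.7, -0.3]
gripper_width: -0.003
clk 9.25 tip stand mm [-15. -22.  64.] r 68 ang 199 slope 36 head -0 F [-1.6  2.7 -0.3] j [ 0.2   0.71 -1.19  2.35  2.3   0.93 -2.16]
200 [ 0.08 -0.02  0.07]
205 [ 0.19 -0.22 -0.03]
210 [ 0.3  -0.41 -0.14]
215 [ 0.39 -0.59 -0.27]
220 [ 0.49 -0.76 -0.42]
225 [ 0.57 -0.92 -0.58]
230 [ 0.65 -1.07 -0.76]
235 [ 0.72 -1.2  -0.96]
240 [ 0.78 -1.31 -1.16]
245 [ 0.84 -1.41 -1.38]
250 [ 0.88 -1.49 -1.61]
255 [ 0.92 -1.56 -1.84]
260 [ 0.94 -1.6  -2.08]
```

```bash
python3 -m pendant '[[[0.19,-0.22,-0.03,0,0,0,0],[0.3,-0.41,-0.14,0,0,0,0],[0.39,-0.59,-0.27,0,0,0,0],[0.49,-0.76,-0.42,0,0,0,0],[0.57,-0.92,-0.58,0,0,0,0],[0.65,-1.07,-0.76,0,0,0,0],[0.72,-1.2,-0.96,0,0,0,0],[0.78,-1.31,-1.16,0,0,0,0],[0.84,-1.41,-1.38,0,0,0,0],[0.88,-1.49,-1.61,0,0,0,0]]]' 20; python3 - <<'E'
from h import *
rep();
print(go(-.013,.07,238),go(-.07,.07,238))
E
```

```text
clock: 10.5
tcp_pos: [0.5759, 0.2807, 0.2182]
ee_rot: [-0.112, 0.865, 0.215, 0.44]
wrist_force: [-0.3, 1.5, 2.2]
gripper_width: -0.001
clk 10.50 tip stand mm [-13. -66.  23.] r 70 ang 250 slope 36 head -0 F [-0.3  1.5  2.2] j [ 0.26  0.8  -1.15  2.37  2.43  0.95 -2.16]
[-0.12  0.22  0.54] [-2.12 -0.86  0.54]
```

```bash
python3 -m pendant '[[[-0.05,0.1,0.25,0,0,0,0],[-0.12,0.2,0.5,0,0,0,0],[-1,-0.3,0.7,0,0,0,0],[-2,-0.8,0.8,0,0,0,0],[-3,-1,1.5,0,0,0,0],[-3.2,-1.1,2,0,0,0,0]]]' 20; python3 - <<'E'
from h import *
rep()
a=cv2.resize(eyes.capture('side')[120:300,200:360],(400,450));b=cv2.resize(eyes.capture('top')[100:280,190:350],(400,450));cv2.imwrite('pics/out1.png',np.hstack([a,b]))
for a in(150,160,170,180):print(a,go(-.07,.07,a),go(-.013,.07,a))
E
```

```text
clock: 11.25
tcp_pos: [0.4973, 0.2538, 0.27]
ee_rot: [-0.111, 0.865, 0.215, 0.439]
wrist_force: [0.1, -0.8, 0.1]
gripper_width: 0.003
clk 11.25 tip stand mm [-95. -52.  75.] r 91 ang 215 slope 36 head -0 F [ 0.1 -0.8  0.1] j [ 0.34  0.62 -1.27  2.51  2.34  0.92 -2.25]
150 [-0.79  3.52 -0.63] [ 1.21  4.61 -0.63]
160 [-0.58  3.13 -0.43] [ 1.43  4.22 -0.43]
170 [-0.35  2.72 -0.3 ] [ 1.65  3.81 -0.3 ]
180 [-0.12  2.29 -0.26] [ 1.88  3.38 -0.26]
```

View pics/out1.png

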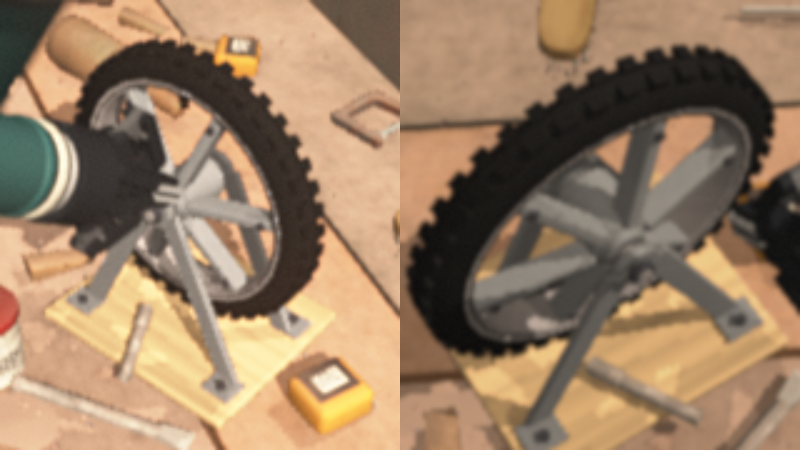

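```bash
cat >> h.py <<'E'
def ang(n,u,v,r=.107,x=-.018):
    A=np.radians(np.arange(0,360,.5));P=np.array([proj(n,W(Q,wp(r,a,x)))[0] for a in A]);d=np.hypot(*(P-[u,v]).T);i=d.argmin();return np.degrees(A[i]),d[i].round(1)
E
python3 - <<'E'
from h import *
for u,v in[(135,100),(213,132),(270,218),(240,278)]: print('side',u,v,ang('side',200+u/2.5,120+v/2.5))
for u,v in[(257,130),(130,208),(80,298),(325,130)]: print('top',u,v,ang('top',190+u/2.5,100+v/2.5))
print('stem',ang('side',200+133/2.5,120+118/2.5,.095,0))
for a in(170,180,190): print(a,(proj('side',W(Q,wp(.09,np.radians(a),0)))[0]-[200,120])*2.5,(proj('top',W(Q,wp(.09,np.radians(a),0)))[0]-[190,100])*2.5)
E
```

```text
side 135 100 (np.float64(149.0), np.float64(4.6))
side 213 132 (np.float64(206.0), np.float64(3.5))
side 270 218 (np.float64(258.0), np.float64(0.9))
side 240 278 (np.float64(311.0), np.float64(1.9))
top 257 130 (np.float64(198.5), np.float64(4.3))
top 130 208 (np.float64(143.0), np.float64(3.0))
top 80 298 (np.float64(89.0), np.float64(0.3))
top 325 130 (np.float64(246.00000000000003), np.float64(1.6))
stem (np.float64(116.5), np.float64(4.3))
170 [178.13427647  98.77381314] [174.65907074 145.80708595]
180 [191.27633342 103.72863163] [194.97425065 133.87911791]
190 [204.58315625 111.29120167] [215.15380725 124.45073956]
```

```bash
python3 -m pendant '[[[-0.1,1,0.1,0,0,0,0],[-0.2,2,0,0,0,0,0],[-0.3,2.65,-0.3,0,0,0,0],[0.4,3.05,-0.3,0,0,0,0],[1,3.4,-0.3,0,0,0,0],[1.4,3.6,-0.3,0,0,0,0],[1.7,3.75,-0.3,0,0,0,0],[1.7,3.75,-0.3,0,0,0,0]]]' 20; python3 - <<'E'
from h import *
rep()
for a in list(range(175,256,5)): print(a,go(-.013,.07,a))
E
```

```text
clock: 12.35
tcp_pos: [0.5404, 0.3478, 0.2618]
ee_rot: [-0.112, 0.865, 0.215, 0.439]
wrist_force: [-0.1, -0.3, 0.3]
gripper_width: 0.001
clk 12.35 tip stand mm [-12.  10.  67.] r 68 ang 171 slope 36 head -0 F [-0.1 -0.3  0.3] j [ 0.12  0.7  -1.18  2.34  2.25  0.97 -2.17]
175 [ 0.05 -0.16  0.1 ]
180 [ 0.17 -0.37  0.12]
185 [ 0.28 -0.59  0.1 ]
190 [ 0.4  -0.8   0.07]
195 [ 0.51 -1.01  0.02]
200 [ 0.62 -1.21 -0.05]
205 [ 0.73 -1.41 -0.15]
210 [ 0.83 -1.6  -0.26]
215 [ 0.93 -1.78 -0.39]
220 [ 1.03 -1.95 -0.54]
225 [ 1.11 -2.11 -0.7 ]
230 [ 1.19 -2.26 -0.88]
235 [ 1.26 -2.39 -1.08]
240 [ 1.32 -2.5  -1.28]
245 [ 1.38 -2.6  -1.5 ]
250 [ 1.42 -2.68 -1.73]
255 [ 1.46 -2.75 -1.96]
```

```bash
python3 -m pendant '[[[0.1,-0.25,0.11,0,0,0,0],[0.22,-0.48,0.11,0,0,0,0],[0.34,-0.7,0.09,0,0,0,0],[0.45,-0.9,0.05,0,0,0,0],[0.56,-1.11,-0.02,0,0,0,0],[0.67,-1.31,-0.1,0,0,0,0],[0.78,-1.5,-0.2,0,0,0,0],[0.88,-1.69,-0.32,0,0,0,0],[0.98,-1.87,-0.46,0,0,0,0],[1.07,-2.03,-0.62,0,0,0,0],[1.15,-2.18,-0.79,0,0,0,0],[1.22,-2.32,-0.97,0,0,0,0]]]' 20; python3 -c "
from h import *
rep()
for a in list(range(235,261,4)): print(a,go(-.013,.07,a))"
```

```text
clock: 13.85
tcp_pos: [0.5707, 0.2898, 0.2374]
ee_rot: [-0.112, 0.865, 0.215, 0.439]
wrist_force: [-0.3, 2.0, 0.6]
gripper_width: -0.001
clk 13.85 tip stand mm [-13. -55.  43.] r 70 ang 232 slope 36 head -0 F [-0.3  2.   0.6] j [ 0.25  0.75 -1.16  2.36  2.39  0.92 -2.16]
235 [ 0.05 -0.07 -0.1 ]
239 [ 0.1  -0.16 -0.27]
243 [ 0.15 -0.24 -0.44]
247 [ 0.18 -0.32 -0.61]
251 [ 0.22 -0.38 -0.8 ]
255 [ 0.25 -0.43 -0.98]
259 [ 0.27 -0.47 -1.17]
```

Push on to about 251°, back off, withdraw, and raise the arm to the left for a look.

```bash
python3 -m pendant '[[[0.05,-0.07,-0.1,0,0,0,0],[0.1,-0.16,-0.27,0,0,0,0],[0.15,-0.24,-0.44,0,0,0,0],[0.18,-0.32,-0.61,0,0,0,0],[0.22,-0.38,-0.8,0,0,0,0],[0.15,-0.27,-0.5,0,0,0,0],[0.1,-0.17,-0.25,0,0,0,0],[-0.9,-0.65,-0.2,0,0,0,0],[-1.9,-1.2,0,0,0,0,0],[-2.6,-1.6,1,0,0,0,0],[-2.8,-2.2,2.4,0,0,0,0],[-2.8,-3,3.6,0,0,0,0]]]' 20; python3 - <<'E'
from h import *
rep()
a=cv2.resize(eyes.capture('side')[120:300,200:360],(400,450),interpolation=2);b=cv2.resize(eyes.capture('top')[100:280,190:350],(400,450),interpolation=2);cv2.imwrite('pics/out2.png',np.hstack([a,b]))
E
```

```text
clock: 15.35
tcp_pos: [0.4995, 0.2156, 0.3289]
ee_rot: [-0.112, 0.865, 0.217, 0.439]
wrist_force: [1.7, 0.2, 0.6]
gripper_width: 0.002
clk 15.35 tip stand mm [-111.  -86.  134.] r 160 ang 213 slope 36 head -0 F [1.7 0.2 0.6] j [ 0.54  0.36 -1.24  2.47  2.46  0.57 -2.36]
```

View pics/out2.png

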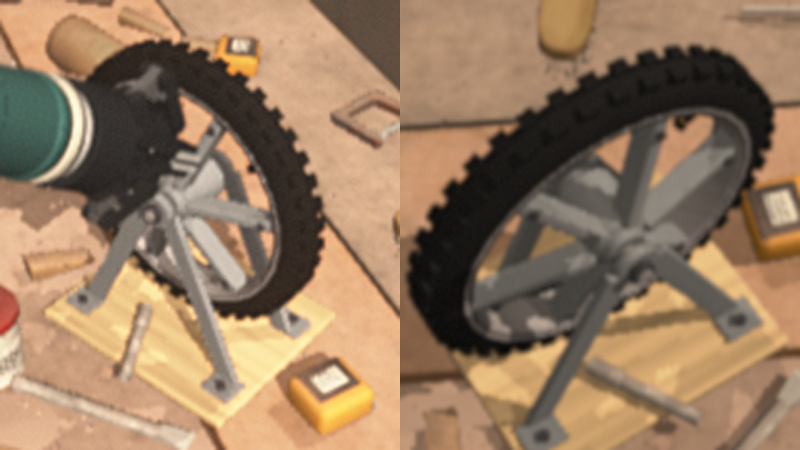

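```bash
python3 - <<'E'
from h import *
print('stem',ang('side',200+250/2.5,120+168/2.5,.095,0),ang('top',190+283/2.5,100+122/2.5,.095,0))
for u,v in[(213,132),(270,218),(240,278)]: print('side',u,v,ang('side',200+u/2.5,120+v/2.5))
for u,v in[(257,130),(130,208),(80,298),(325,130)]: print('top',u,v,ang('top',190+u/2.5,100+v/2.5))
for a in(170,172):print(a,go(-.07,.07,a),go(-.013,.07,a))
E
```

```text
stem (np.float64(233.0), np.float64(2.7)) (np.float64(231.5), np.float64(4.6))
side 213 132 (np.float64(206.0), np.float64(3.5))
side 270 218 (np.float64(258.0), np.float64(0.9))
side 240 278 (np.float64(311.0), np.float64(1.9))
top 257 130 (np.float64(198.5), np.float64(4.3))
top 130 208 (np.float64(143.0), np.float64(3.0))
top 80 298 (np.float64(89.0), np.float64(0.3))
top 325 130 (np.float64(246.00000000000003), np.float64(1.6))
170 [-0.52  4.36 -2.7 ] [ 1.49  5.45 -2.7 ]
172 [-0.47  4.27 -2.69] [ 1.53  5.36 -2.69]
```

The stem is visible at about 232° clockwise from the bottom in both views, at (683,122) in the top crop and (250,168) in the side crop. That leaves about 128° to go, so I'll make the third stroke.

```bash
python3 -m pendant '[[[-0.3,1,-0.6,0,0,0,0],[-0.4,2.2,-1.4,0,0,0,0],[-0.5,3.3,-2.2,0,0,0,0],[-0.5,4.3,-2.7,0,0,0,0],[-0.2,4.5,-2.7,0,0,0,0],[0.5,4.85,-2.7,0,0,0,0],[1,5.1,-2.7,0,0,0,0],[1.5,5.35,-2.7,0,0,0,0],[1.5,5.35,-2.7,0,0,0,0]]]' 20; python3 -c "
from h import *
rep()"
```

```text
clock: 16.58
tcp_pos: [0.5392, 0.3485, 0.2605]
ee_rot: [-0.112, 0.865, 0.214, 0.44]
wrist_force: [-0.6, 0.2, 0.0]
gripper_width: -0.0
clk 16.57 tip stand mm [-13.  11.  66.] r 67 ang 170 slope 36 head -0 F [-0.6  0.2  0. ] j [ 0.05  0.63 -1.06  2.35  2.29  0.9  -2.27]
```

Now the same stroke as before.

```bash
python3 -m pendant '[[[0.1,-0.25,0.14,0,0,0,0],[0.22,-0.48,0.16,0,0,0,0],[0.34,-0.7,0.14,0,0,0,0],[0.45,-0.9,0.1,0,0,0,0],[0.58,-1.13,0.03,0,0,0,0],[0.69,-1.33,-0.05,0,0,0,0],[0.8,-1.52,-0.15,0,0,0,0],[0.9,-1.71,-0.27,0,0,0,0],[1,-1.89,-0.41,0,0,0,0],[1.09,-2.06,-0.57,0,0,0,0],[1.17,-2.21,-0.74,0,0,0,0],[1.25,-2.35,-0.92,0,0,0,0]]]' 20; python3 -m pendant '[[[0.05,-0.07,-0.1,0,0,0,0],[0.1,-0.16,-0.27,0,0,0,0],[0.15,-0.24,-0.44,0,0,0,0],[0.18,-0.32,-0.61,0,0,0,0],[0.22,-0.38,-0.8,0,0,0,0],[0.24,-0.42,-0.95,0,0,0,0]]]'; python3 -c "
from h import *
rep()"
```

```text
clock: 18.08
tcp_pos: [0.5694, 0.2897, 0.2369]
ee_rot: [-0.112, 0.865, 0.215, 0.439]
wrist_force: [-0.8, 1.8, 1.7]
gripper_width: 0.003
clock: 18.82
tcp_pos: [0.5754, 0.2793, 0.213]
ee_rot: [-0.112, 0.865, 0.215, 0.439]
wrist_force: [0.0, 1.2, 0.9]
gripper_width: -0.001
clk 18.82 tip stand mm [-14. -67.  18.] r 69 ang 255 slope 36 head -0 F [0.  1.2 0.9] j [ 0.2   0.75 -1.03  2.38  2.5   0.9  -2.27]
```

```bash
python3 -m pendant '[[[-0.05,0.1,0.3,0,0,0,0],[-0.1,0.2,0.6,0,0,0,0],[-1,-0.4,0.7,0,0,0,0],[-2,-1,0.8,0,0,0,0],[-2.3,-1,1.6,0,0,0,0],[-2.7,0,2,0,0,0,0],[-3.1,1.2,2,0,0,0,0],[-3.1,1.2,2,0,0,0,0]]]' 20; python3 -c "
from h import *
rep()
for a in(168,175):print(a,go(-.07,.07,a),go(-.013,.07,a))"
```

```text
clock: 19.82
tcp_pos: [0.4968, 0.3127, 0.2653]
ee_rot: [-0.113, 0.864, 0.217, 0.44]
wrist_force: [0.1, -0.5, 0.3]
gripper_width: -0.001
clk 19.82 tip stand mm [-67.   0.  71.] r 71 ang 180 slope 36 head 0 F [ 0.1 -0.5  0.3] j [ 0.11  0.58 -1.11  2.46  2.32  0.93 -2.34]
168 [-0.37  0.45 -0.09] [ 1.64  1.54 -0.09]
175 [-0.21  0.15 -0.03] [ 1.8   1.24 -0.03]
```

```bash
python3 -m pendant '[[[-0.2,0.15,0,0,0,0,0],[0.5,0.5,0,0,0,0,0],[1,0.8,0,0,0,0,0],[1.4,1.05,0,0,0,0,0],[1.8,1.24,0,0,0,0,0],[1.8,1.24,0,0,0,0,0]]]' 20; python3 -c "
from h import *
rep()
for a in list(range(178,260,5)): print(a,go(-.013,.07,a))"
```

```text
clock: 20.58
tcp_pos: [0.5435, 0.3406, 0.2634]
ee_rot: [-0.112, 0.865, 0.215, 0.439]
wrist_force: [-0.3, -0.4, -0.4]
gripper_width: 0.005
clk 20.57 tip stand mm [-13.   2.  69.] r 69 ang 178 slope 36 head -0 F [-0.3 -0.4 -0.4] j [ 0.08  0.63 -1.07  2.35  2.3   0.88 -2.26]
178 [-0.    0.    0.05]
183 [ 0.11 -0.21  0.05]
188 [ 0.23 -0.43  0.03]
193 [ 0.34 -0.64 -0.02]
198 [ 0.46 -0.85 -0.08]
203 [ 0.57 -1.05 -0.17]
208 [ 0.67 -1.24 -0.27]
213 [ 0.77 -1.43 -0.4 ]
218 [ 0.87 -1.6  -0.54]
223 [ 0.96 -1.76 -0.7 ]
228 [ 1.04 -1.91 -0.87]
233 [ 1.11 -2.05 -1.06]
238 [ 1.18 -2.17 -1.26]
243 [ 1.23 -2.28 -1.48]
248 [ 1.28 -2.37 -1.7 ]
253 [ 1.32 -2.44 -1.93]
258 [ 1.35 -2.49 -2.16]
```

Push to about 250°, which should stop about 9° short, then withdraw and measure.

```bash
python3 -m pendant '[[[0.14,-0.26,0.05,0,0,0,0],[0.28,-0.53,0,0,0,0,0],[0.4,-0.74,-0.05,0,0,0,0],[0.51,-0.95,-0.12,0,0,0,0],[0.62,-1.15,-0.22,0,0,0,0],[0.72,-1.34,-0.34,0,0,0,0],[0.82,-1.52,-0.47,0,0,0,0],[0.92,-1.69,-0.62,0,0,0,0],[1,-1.84,-0.78,0,0,0,0],[1.08,-1.98,-0.96,0,0,0,0],[1.15,-2.12,-1.16,0,0,0,0],[1.21,-2.23,-1.37,0,0,0,0]]]' 20; python3 -m pendant '[[[0.04,-0.08,-0.2,0,0,0,0],[0.08,-0.15,-0.36,0,0,0,0],[0.08,-0.15,-0.36,0,0,0,0],[0,0.05,0,0,0,0,0],[-0.9,-0.45,0.1,0,0,0,0],[-1.9,-1,0.3,0,0,0,0],[-2.6,-1.6,1.2,0,0,0,0],[-2.8,-2.2,2.6,0,0,0,0],[-2.8,-3,3.8,0,0,0,0],[-2.8,-4,4.6,0,0,0,0],[-2.8,-4,4.6,0,0,0,0]]]'; python3 - <<'E'
from h import *
rep()
a=cv2.resize(eyes.capture('side')[120:300,200:360],(400,450),interpolation=2);b=cv2.resize(eyes.capture('top')[100:280,190:350],(400,450),interpolation=2);cv2.imwrite('pics/out3.png',np.hstack([a,b]))
E
```

```text
clock: 22.08
tcp_pos: [0.5732, 0.2845, 0.2289]
ee_rot: [-0.112, 0.865, 0.215, 0.439]
wrist_force: [0.2, 1.4, 0.9]
gripper_width: -0.001
clock: 23.45
tcp_pos: [0.5037, 0.1824, 0.3457]
ee_rot: [-0.109, 0.865, 0.214, 0.441]
wrist_force: [1.2, 0.9, -0.3]
gripper_width: 0.003
clk 23.45 tip stand mm [-123. -118.  151.] r 192 ang 218 slope 36 head -1 F [ 1.2  0.9 -0.3] j [ 0.68  0.29 -1.24  2.46  2.63  0.44 -2.48]
```

View pics/out3.png

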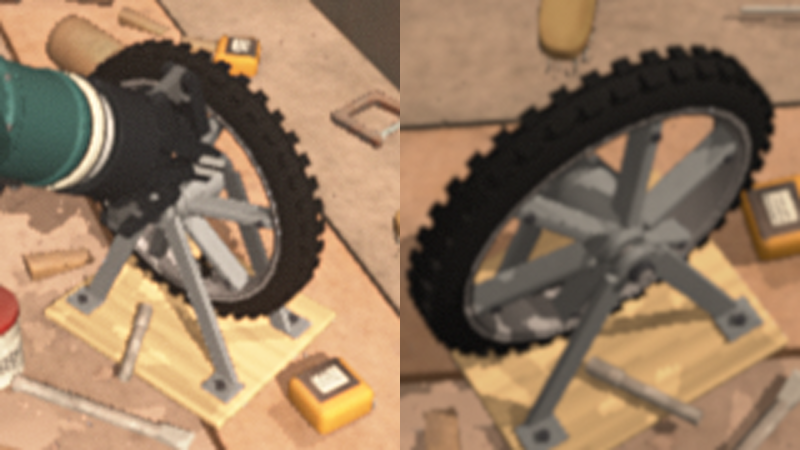

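```bash
cat > ph.py <<'E'
from h import *
from scipy.ndimage import map_coordinates
def score(n,img,q,ph):
    g=cv2.GaussianBlur(cv2.cvtColor(img,cv2.COLOR_BGR2GRAY).astype(float),(0,0),.8);gx=cv2.Sobel(g,-1,1,0);gy=cv2.Sobel(g,-1,0,1)
    tot=0
    for k in range(6):
        a=ph+k*np.pi/3
        if n=='side' and not 190<np.degrees(a)%360<330: continue
        if n=='top' and not 70<np.degrees(a)%360<300: continue
        for sgn in(-1,1):
            r=np.linspace(.04,.104,24);x=-.034+(r-.024)/.086*.017
            P=np.array([np.array([xx,rr*np.sin(a)+sgn*.006*np.cos(a),.18-rr*np.cos(a)+sgn*.006*np.sin(a)]) for rr,xx in zip(r,x)])
            p=proj(n,W(q,P));t=p[-1]-p[0];t/=np.hypot(*t);v=map_coordinates(gx,[p[:,1],p[:,0]],order=1)*-t[1]+map_coordinates(gy,[p[:,1],p[:,0]],order=1)*t[0]
            tot+=abs(v.mean())
    return tot
def best(n,img):
    out=[]
    for da in np.arange(-.006,.0061,.003):
     for db in np.arange(-.006,.0061,.003):
      q=Q.copy();q[0]+=da;q[1]+=db
      A=np.radians(np.arange(-30,30,1.));s=[score(n,img,q,a) for a in A];i=int(np.argmax(s));out.append((round(s[i]),round(np.degrees(A[i])%60,1),round(da,3),round(db,3)))
    out.sort(reverse=True);print(n,out[:5])
E
python3 - <<'E'
from ph import *
for n in('side','top'): best(n,cv2.imread(f'pics/{n}0.png'))
for n in('side','top'):
    i=eyes.capture(n);cv2.imwrite(f'pics/{n}3.png',i);best(n,i)
print('stem',ang('side',200+205/2.5,120+275/2.5,.095,0))
E
```

```text
side [(386, np.float64(58.0), np.float64(-0.006), np.float64(0.003)), (384, np.float64(59.0), np.float64(-0.006), np.float64(0.006)), (379, np.float64(0.0), np.float64(-0.003), np.float64(-0.003)), (372, np.float64(59.0), np.float64(-0.003), np.float64(-0.006)), (361, np.float64(1.0), np.float64(-0.003), np.float64(0.0))]
top [(466, np.float64(58.0), np.float64(-0.003), np.float64(0.0)), (460, np.float64(54.0), np.float64(0.0), np.float64(-0.006)), (451, np.float64(57.0), np.float64(-0.003), np.float64(-0.003)), (449, np.float64(59.0), np.float64(-0.006), np.float64(0.006)), (444, np.float64(56.0), np.float64(0.0), np.float64(-0.003))]
side [(501, np.float64(22.0), np.float64(0.0), np.float64(-0.006)), (485, np.float64(23.0), np.float64(0.0), np.float64(-0.003)), (483, np.float64(24.0), np.float64(0.0), np.float64(0.0)), (479, np.float64(24.0), np.float64(0.006), np.float64(0.006)), (476, np.float64(22.0), np.float64(0.003), np.float64(-0.006))]
top [(573, np.float64(21.0), np.float64(-0.006), np.float64(0.003)), (571, np.float64(19.0), np.float64(-0.003), np.float64(0.0)), (563, np.float64(22.0), np.float64(0.003), np.float64(-0.006)), (557, np.float64(24.0), np.float64(0.0), np.float64(-0.003)), (538, np.float64(22.0), np.float64(0.003), np.float64(0.0))]
stem (np.float64(345.0), np.float64(4.6))
```

```bash
python3 -c "
from h import *
for x in(-.08,-.013):print(go(x,.07,234))
for a in(234,248,252,254,256,258):print(a,go(-.013,.07,a)-go(-.013,.07,234))"
```

```text
[ 0.42  2.83 -4.31]
[ 2.78  4.1  -4.31]
234 [0. 0. 0.]
248 [ 0.16 -0.29 -0.59]
252 [ 0.19 -0.34 -0.78]
254 [ 0.2  -0.37 -0.87]
256 [ 0.21 -0.39 -0.97]
258 [ 0.22 -0.41 -1.06]
```

```bash
python3 -m pendant '[[[0,1,-1,0,0,0,0],[0,2,-2.2,0,0,0,0],[0.2,2.7,-3.6,0,0,0,0],[0.4,2.8,-4.3,0,0,0,0],[1.2,3.25,-4.3,0,0,0,0],[1.8,3.6,-4.3,0,0,0,0],[2.3,3.85,-4.3,0,0,0,0],[2.78,4.1,-4.3,0,0,0,0],[2.78,4.1,-4.3,0,0,0,0]]]' 20; python3 -c "
from h import *
rep()
for a in(234,248,252,254,256,258):print(a,go(-.013,.07,a))"
```

```text
clock: 24.78
tcp_pos: [0.5735, 0.2876, 0.2372]
ee_rot: [-0.112, 0.865, 0.215, 0.44]
wrist_force: [0.4, -0.4, -0.1]
gripper_width: -0.002
clk 24.77 tip stand mm [-12. -59.  43.] r 72 ang 234 slope 36 head -0 F [ 0.4 -0.4 -0.1] j [ 0.18  0.67 -1.02  2.36  2.47  0.84 -2.29]
234 [-0.08  0.04 -0.05]
248 [ 0.08 -0.25 -0.65]
252 [ 0.11 -0.3  -0.84]
254 [ 0.13 -0.33 -0.93]
256 [ 0.14 -0.35 -1.02]
258 [ 0.15 -0.37 -1.12]
```

```bash
python3 -m pendant '[[[0.03,-0.12,-0.3,0,0,0,0],[0.06,-0.2,-0.5,0,0,0,0],[0.08,-0.25,-0.65,0,0,0,0],[0.1,-0.28,-0.75,0,0,0,0],[0.12,-0.31,-0.86,0,0,0,0],[0.13,-0.33,-0.95,0,0,0,0],[0.14,-0.35,-1.02,0,0,0,0],[0.14,-0.35,-1.02,0,0,0,0],[0.14,-0.35,-1.02,0,0,0,0]]]' 20; python3 -c "
from h import *
rep()"; python3 -m pendant '[[[-0.05,0.1,0.3,0,0,0,0],[-0.12,0.25,0.65,0,0,0,0],[-1.1,-0.35,0.75,0,0,0,0],[-2.1,-0.9,0.9,0,0,0,0],[-2.8,-1.5,1.8,0,0,0,0],[-3,-2.2,3.2,0,0,0,0],[-3,-3,4.4,0,0,0,0],[-3,-4,5.3,0,0,0,0],[-3,-4,5.3,0,0,0,0]]]'; python3 - <<'E'
from ph import *
rep()
I={}
for n in('side','top'): I[n]=eyes.capture(n);cv2.imwrite(f'pics/{n}4.png',I[n]);best(n,I[n])
a=cv2.resize(I['side'][120:300,200:360],(400,450),interpolation=2);b=cv2.resize(I['top'][100:280,190:350],(400,450),interpolation=2);cv2.imwrite('pics/out4.png',np.hstack([a,b]))
E
```

```text
clock: 25.9
tcp_pos: [0.576, 0.2783, 0.211]
ee_rot: [-0.112, 0.865, 0.215, 0.439]
wrist_force: [-0.2, 0.2, -0.6]
gripper_width: -0.002
clk 25.90 tip stand mm [-14. -68.  16.] r 70 ang 257 slope 36 head -0 F [-0.2  0.2 -0.6] j [ 0.19  0.74 -1.    2.38  2.52  0.89 -2.3 ]
clock: 27.02
tcp_pos: [0.5017, 0.1763, 0.3454]
ee_rot: [-0.108, 0.865, 0.214, 0.441]
wrist_force: [-0.7, 0.1, -0.3]
gripper_width: -0.002
clk 27.02 tip stand mm [-128. -122.  151.] r 194 ang 219 slope 36 head -1 F [-0.7  0.1 -0.3] j [ 0.71  0.29 -1.26  2.47  2.64  0.44 -2.49]
side [(533, np.float64(25.0), np.float64(-0.006), np.float64(-0.006)), (525, np.float64(27.0), np.float64(-0.003), np.float64(-0.006)), (520, np.float64(27.0), np.float64(-0.003), np.float64(-0.003)), (495, np.float64(28.0), np.float64(-0.003), np.float64(0.0)), (490, np.float64(29.0), np.float64(0.0), np.float64(-0.003))]
top [(591, np.float64(28.0), np.float64(0.003), np.float64(0.0)), (584, np.float64(31.0), np.float64(0.0), np.float64(0.003)), (549, np.float64(29.0), np.float64(0.0), np.float64(0.0)), (546, np.float64(26.0), np.float64(0.006), np.float64(-0.003)), (545, np.float64(27.0), np.float64(0.003), np.float64(-0.003))]
```

View pics/out4.png

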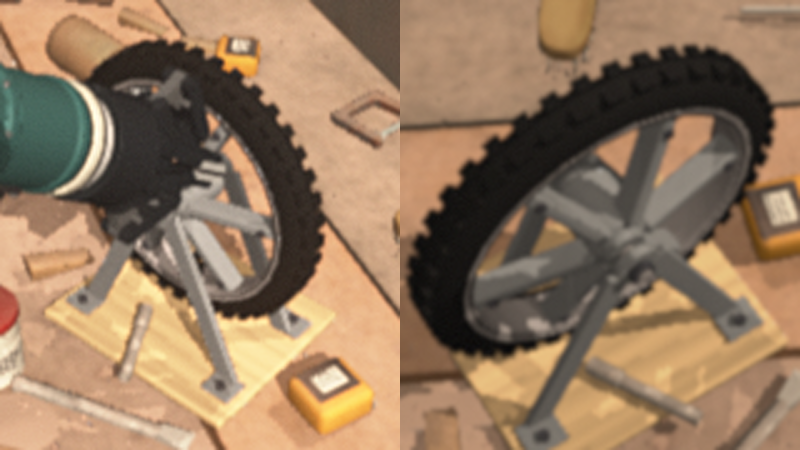

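```bash
python3 - <<'E'
from ph import *
from scipy.optimize import minimize
I={(n,k):cv2.imread(f'pics/{n}{k}.png') for n in('side','top') for k in(0,3,4)}
K=[0,3,4]
def f(p):
    q=Q.copy();q[:3]+=p[:3]*[.003,.003,.03]
    return -sum(score(n,I[n,k],q,np.radians(p[3+i])) for i,k in enumerate(K) for n in('side','top'))
best_=None
for x0 in([0,0,0,-1,22,29],[0,0,-1,-1,22,29],[0,0,1,-2,21,27],[-1,-1,0,0,23,30]):
    r=minimize(f,x0,method='Nelder-Mead',options=dict(maxiter=220,initial_simplex=np.array([x0]+[np.add(x0,np.eye(6)[i]*([1,1,1,3,3,3][i])) for i in range(6)])))
    print(round(r.fun),r.x.round(2))
E
```

```text
-2731 [ 0.05 -0.24 -0.41 -0.   24.29 29.74]
-2737 [ 0.16 -0.41 -0.68 -0.   24.   29.2 ]
-2662 [ 0.71 -0.29 -0.58 -0.   23.49 28.57]
-2594 [ 0.1  -1.12 -0.15  1.6  23.66 22.47]
```

```bash
python3 -c "
from plant import workorder
print(workorder.hand_in())"
```

```text
the job is handed in; nothing more can be done
None
```

I turned the wheel clockwise about 268° with the shut fingertips and handed the job in at about 27 s. It took four main pushes, each on the next spoke, plus a short final nudge of about 7°. The fingers came off the wheel between pushes and never entered the stem's gap. The wrist force I read after each move stayed around 3 N or less.

**Stem position:** the best fits to both cameras put the spokes at 29 to 30° (30° is the target), so the stem is about 1° from the bottom. Fitting each camera alone gave a looser 25 to 31°. One of the four joint fits stopped at a worse match and read 22°, so I discarded it. I judged the final stem position from the spokes, because the front leg hid the stem in the last views; in the view before, it was seen near the bottom.

**Loose things:** the steel tube, wedge, tape measure, glue pot and chisel looked unmoved in the last pictures, judged by eye rather than measured.

**Arm at hand-in:** the fingertips were about 130 mm in front of the wheel, touching nothing.

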